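# Move the battery pack from the charger to the data logger

### The job

The battery pack on the grey charger is full. Press the charger's red catch button to release the pack, slide it off the charger, then slide it onto the blue data logger's rails until the logger's spring catch clicks up and holds it, and let go. Push gently: do not ram the pack against the stop or force anything, and leave the other things on the bench alone.

Things in the scene. Friction and masses are not known exactly. Their poses are not given: they have to be found in the camera images.
- pack: Battery pack, 0.2 to 0.3 kg: bottom plate 70 (x) x 62 (y) x 6 mm whose side flanges run under the rails' lips, black body 70 x 48 mm up to z = 24, orange grip rib on top. Origin: centre of its underside; +x is its leading end, z up. It goes on only +x end first. At the start it sits latched on the charger, axes parallel to the charger's.
- pack_grip (a point): Grip point of the pack, at pack x = 0, y = 0, z = 48 mm. The orange rib is 50 (x) x 24 (y) mm, from z = 24 to 52 mm; grip it across y with the fingertips not below z = 26. On the rails the pack has only 2 mm of play: fingers that close off-centre or askew press it against a rail, so centre them on the rails' axis and grip lightly.
- pack_pocket (a point): Middle of the pocket in the pack's underside (pack x from 4 to 20 mm, 28 mm wide, 6 deep) into which a catch springs. The catch holds the bar ahead of it (x from 20 to 35).
- charger: Charging station, fixed, grey head. Origin: underside, on the bench, below the seated pack; the pack slides on along +x, off along -x; z up. Flat bed, top at z = 10 mm, x from -100 to 72, 84 wide. Rails' inner faces at y = +-33; lips over the flanges from x = -39 to 35, |y| 26 to 40, z 17.5 to 21: the pack has 2 mm of play to each side, 1.5 upward. Head from x = 37.5 to 74.5, 62 high.
- charger_mouth (a point): Point on the charger's bed at x = -80, y = 0, z = 10 mm. With its origin at charger x = -76 or less the pack is clear of the lips and can be lifted or set on the bed. Flared side guides, 21.5 high, narrow from y = +-41 at x = -62 to +-33 mm at x = -29.
- charger_home (a point): Where the seated pack's origin is: charger x = 0, y = 0, z = 10 mm. A sprung ejector plate in the head (about 6 N here) pushes the pack off along -x by 15 to 30 mm while the catch is held down; once it is out by 5 mm or more the catch cannot hold it again when let up.
- charger_catch (a joint): Travel in m of the charger's catch with its red button: 0 = up (holding), 0.0075 = fully down; the pack comes free at 0.0055 or more. Spring of 3 N rising to 5 N, plus about 2 N of rubbing while the pack is held.
- charger_button (a point): Centre of the top of the charger's red catch button, 30 (along the rail) x 22 mm, a push button beside the rails at charger x = 14, y = +60, z = 30 mm; it is pressed straight down (7.5 mm to its stop).
- logger: Data logger, fixed, with the same bed (but 16 mm longer behind), rails, lips, mouth guides, axes and origin as the charger; blue head with a small screen, yellow catch button. Its head, which carries catch, ejector and end stop, is clamped anywhere from 10 mm before to 14 mm beyond the nominal place along x. The setting is not listed: it must be felt, or the catch watched.
- logger_mouth (a point): Point on the logger's bed at x = -80, y = 0, z = 10 mm: a pack whose origin is set down here stands in the flared mouth, clear of the lips, 80 mm before the nominal home.
- logger_home (a point): Nominal home of the pack's origin, logger x = 0, y = 0, z = 10 mm; truly it clicks somewhere from x = -10 to +14, and 2.5 mm beyond the click is the hard stop. The pack meets the catch's ramp 27 mm before home and the ejector plate 18 mm before. The push grows to about 8 to 12 N; over 25 N between pack and station is ramming.
- logger_catch (a joint): Travel in m of the logger's catch: 0 = up (before the pack reaches it, and again after the click), 0.003 to 0.005 while the pack's front bar holds it down. No need to touch its yellow button. After the click it and the ejector hold the pack.
- beaker: Glass beaker, 67 x 61 mm, 80 high, loose bystander. Origin: centre of its underside.
- bottle: Small amber reagent bottle, 54 mm across, 98 high, loose bystander behind the work. Origin: centre of its underside.

How it is judged:
By the outcome, as a careful person would: the job done as asked, in the order asked, and still so for the second after the job is handed in, with the robot touching nothing.
It also fails if it takes over 72 s, if anything falls off the work surface, if the arm or the gripper's body presses on something with over 40 N, if the wrist force passes 120 N, or if a joint passes its speed limit or range.

### The arm

A 6-joint arm with a two-finger parallel gripper is mounted at the origin on a cart in front of the work surface, level with it; the furniture and walls round the work are solid. World frame = base frame: x ahead of the robot, y to its left, z up, the work surface at z = 0. Lengths are in m, angles in degrees, forces in N, time in s.
With the tool pointing down it reaches from about 0.375 to 0.9 m from the base axis. Payload 3.1 kg.
Tool frame: the origin (TCP) lies at the very end of the fingers, on their centre line; the grasp point (between the pads) lies 19 mm behind it; z points along the fingers, y is the line along which they close (so a half turn about z gives the same grasp; the last joint's range is limited). The gripper opens to 87 mm and grips with 3 to 60 N. Pads are 19 mm wide; open, the fingers measure 117 mm over their backs; the gripper's body (75 mm by 190 mm) begins 51 mm behind the grasp point.
Start: joints at [-10.227, 30.224, 82.088, -0, 67.689, -10.227], TCP at [0.625, 0, 0.223] pointing down, gripper open.
Joint ranges: [-176.69, 176.69], [-43.24, 126.21], [12.49, 139.97], [-82, 262], [0, 151.66], [-163.58, 163.58]. Speed limits (degrees/s): [159.86, 159.86, 180, 180, 180, 180].

### API

Orientations are given as a 3x3 rotation matrix whose columns are the frame's x, y, z axes.
In Python, from rig import * gives the robot as it stands.
- The arm moves only by the tool jog_arm, never from a script. Its arguments are lists of equal length, an entry for each row: "delta_pos": the shift along the world's x, y, z in cm, a list of three; "turn": the turn about the world's z in degrees; "grip": the closure, from 0 (fully open) to 1 (shut). In form: {"delta_pos": [[x, y, z], ...], "turn": [turn, ...], "grip": [grip, ...]}. A call has 1 to 12 rows; each row is the pose to reach, as a shift and turn from the pose commanded when the call began; what a row does not reach only later rows make up. A row lasts 1/8 s, in which the tool goes at most 62.5 mm and 10.7 degrees, less where a joint would pass 70% of its speed; a pose out of reach is approached as far as the arm can. A call with a gripper value outside its range is refused whole. The fingers move at their own pace and stop on an object; the grip force is fixed at half the most. Time passes only in rows, so rows that repeat a pose let the fingers close. It gives the time, the measured TCP pose, the force, the opening and the grip force at its end, in the units of the state.
- read_state(): the state, without advancing time (a new reading comes with each control period).
- capture(name): name is "scene" or "side" or "wrist"; returns a dict with "color" (384x512x3 uint8, blue, green, red), "fovy" (degrees; the focal length in pixels is half the picture's height over the tangent of half this angle, whatever the lens; pixels are square), "cx", "cy" (the principal point, pixels), "camera_from_world" (4x4, takes a point from world to camera coordinates). Camera axes: x right, y up, looking along -z (the intrinsics and any distortion apply to the point x, -y, -z); pixel columns grow to the right and rows downward; lengths in m; the calibration is good to about 2 mm. A picture is of the moment at which its call begins. There is no depth.
- hand_in(): hands the job in; it is judged then, once.
The state is a dict: "time_s": time; "joint_positions": joint angles; "qvel": joint speeds; "tau": joint torques, N m; "position": TCP position; "tcp_rot": TCP orientation; "force": force on the tool from outside, world axes, zero at the start; "moment": the same for the moment, N m; "opening": opening from 0.0 (shut) to 1.0 (fully open); "grasp_force": force on a finger pad.
Only numpy, scipy, OpenCV 4.12 (cv2) and the standard library are available. Lean on these libraries where they do the work, as an engineer would, in place of code of your own. Each camera call takes 0.05 s, during which the arm holds its last target. There are 200 camera calls.

## Working session

There is one attempt and no reset: what is moved stays moved. The work goes in short steps, Python scripts to look and compute and a tool call to move; the robot and the scene stay as the last step left them, time stands still between calls to the robot, and variables do not carry over. Pictures are saved under pics/ and viewed, at most 10 in all, crops included, and the job is handed in when it is done.

Besides the shell and the picture viewer there is one more tool, called after "Call:" as a command line: name --pt "numbers of a row" for each row, then --argument value for the rest. jog_arm: Moves the arm, as the interface text tells. Its arguments: {"type":"object","properties":{"delta_pos":{"type":"array"},"turn":{"type":"array"},"grip":{"type":"array"}},"required":["delta_pos","turn","grip"]}

```bash
mkdir -p pics; ls
cat > h.py <<'E'
from rig import *
import numpy as np, cv2
def snap(n,f=None):
    c=capture(n)
    if f: cv2.imwrite('pics/'+f,c['color'])
    return c
def ray(c,u,v):
    h=c['color'].shape[0]; f=h/2/np.tan(np.radians(c['fovy'])/2)
    T=np.array(c['camera_from_world']); R=T[:3,:3]; o=-R.T@T[:3,3]
    d=R.T@np.array([(u-c['cx'])/f,-(v-c['cy'])/f,-1.]); return o,d
def onz(c,u,v,z):
    o,d=ray(c,u,v); return o+d*(z-o[2])/d[2]
def proj(c,p):
    h=c['color'].shape[0]; f=h/2/np.tan(np.radians(c['fovy'])/2)
    q=np.array(c['camera_from_world'])@np.append(p,1); return c['cx']+f*q[0]/-q[2], c['cy']-f*q[1]/-q[2]
E
python3 - <<'E'
from h import *
a=[snap(n) for n in('scene','side','wrist')]
for c in a: print({k:(np.round(v,3).tolist() if not isinstance(v,(int,float,str)) else v) for k,v in c.items() if k!='color'})
cv2.imwrite('pics/a.png',a[0]['color']);cv2.imwrite('pics/b.png',a[1]['color']);cv2.imwrite('pics/c.png',a[2]['color'])
s=read_state();print(s['position'],s['tcp_rot'],s['time_s'])
E
```

```text
pics
{'fovy': 49.50656891982632, 'cx': 255.9333493908978, 'cy': 187.57923565635818, 'camera_from_world': [[0.636, -0.771, 0.01, -0.508], [0.525, 0.442, 0.727, -0.256], [-0.566, -0.458, 0.686, -1.023], [0.0, 0.0, 0.0, 1.0]]}
{'fovy': 54.47252611858127, 'cx': 255.78598375971563, 'cy': 195.9509932697131, 'camera_from_world': [[-0.998, -0.055, -0.005, 0.561], [0.014, -0.339, 0.941, -0.13], [-0.054, 0.939, 0.34, -0.802], [0.0, 0.0, 0.0, 1.0]]}
{'fovy': 59.23407256536362, 'cx': 252.80712154839813, 'cy': 190.94887532791176, 'camera_from_world': [[1.0, -0.001, -0.001, -0.623], [0.001, 0.958, -0.288, 0.034], [0.001, 0.288, 0.958, -0.391], [0.0, 0.0, 0.0, 1.0]]}
[6.24444479e-01 1.26161177e-04 2.21794065e-01] [[ 2.88628535e-05  9.99998657e-01 -1.63872299e-03]
 [ 9.99999959e-01 -2.83942525e-05  2.85977533e-04]
 [ 2.85930618e-04 -1.63873118e-03 -9.99998616e-01]] 0.15
```

View pics/a.png

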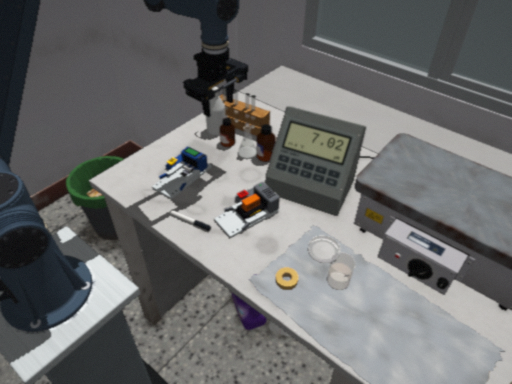

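View pics/b.png

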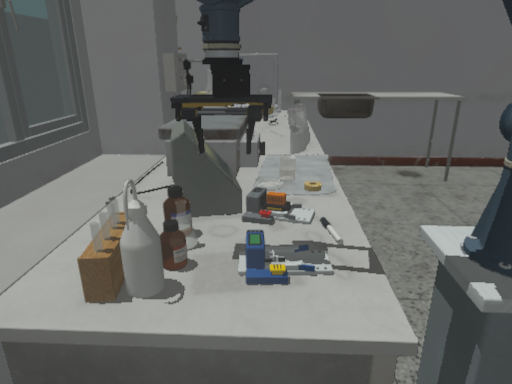

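Scene picture: charger at about (250,205), with the orange rib at (251,202), red button at (242,195) and head at (267,196). The logger's yellow button is at (171,161), its head at (193,158). In the side view the rib is at (276,200), the red button at (266,214) and the logger head at (255,250).

Run:
```python
from h import *
S=snap('scene');D=snap('side');W=snap('wrist','c.png')
def blobs(c,lo,hi,box):
    m=cv2.inRange(cv2.cvtColor(c['color'],cv2.COLOR_BGR2HSV),np.array(lo),np.array(hi))
    k=np.zeros_like(m);x0,y0,x1,y1=box;k[y0:y1,x0:x1]=m[y0:y1,x0:x1]
    n,_,st,ce=cv2.connectedComponentsWithStats(k)
    return [(st[i][:].tolist(),ce[i].round(1).tolist()) for i in range(1,n) if st[i][4]>8]
for nm,c,b in(('S',S,(130,130,300,250)),('D',D,(220,170,350,300)),('W',W,(0,0,512,384))):
    for col,lo,hi in(('red',(0,150,70),(5,255,255)),('orange',(6,170,70),(16,255,255)),('yellow',(22,150,90),(32,255,255)),('blue',(105,110,30),(125,255,255))):
        for st,ce in blobs(c,lo,hi,b): print(nm,col,st,ce,onz(c,*ce,{'red':.03,'orange':.055,'yellow':.03,'blue':.04}[col]).round(3))
```

```text
S red [238, 191, 10, 8, 53] [242.5, 194.1] [ 0.543 -0.159  0.03 ]
S orange [242, 193, 18, 18, 168] [249.8, 201.0] [ 0.516 -0.21   0.055]
S yellow [168, 158, 9, 7, 42] [171.9, 161.0] [0.512 0.116 0.03 ]
S blue [167, 150, 40, 21, 273] [192.3, 160.0] [0.551 0.06  0.04 ]
S blue [160, 174, 7, 4, 15] [162.7, 175.3] [0.44  0.076 0.04 ]
S blue [180, 184, 5, 6, 13] [182.1, 186.2] [ 0.445 -0.005  0.04 ]
D red [259, 211, 12, 4, 33] [264.5, 212.2] [ 0.548 -0.154  0.03 ]
D orange [268, 192, 17, 4, 49] [276.0, 193.7] [ 0.519 -0.228  0.055]
D yellow [270, 265, 16, 9, 118] [277.1, 268.7] [0.515 0.125 0.03 ]
D blue [246, 232, 18, 17, 136] [255.2, 241.8] [0.561 0.035 0.04 ]
D blue [301, 265, 13, 6, 60] [307.3, 267.4] [0.459 0.134 0.04 ]
D blue [246, 268, 42, 10, 266] [261.3, 273.5] [0.543 0.159 0.04 ]
W orange [498, 2, 4, 13, 24] [499.6, 8.0] [0.84  0.147 0.055]
W orange [335, 79, 29, 42, 863] [347.5, 99.4] [0.713 0.07  0.055]
W orange [359, 223, 23, 21, 219] [371.2, 233.7] [ 0.749 -0.067  0.055]
W orange [142, 324, 48, 30, 1022] [164.2, 340.7] [ 0.52  -0.203  0.055]
W yellow [125, 36, 33, 26, 704] [141.1, 48.1] [0.516 0.118 0.03 ]
W yellow [157, 310, 32, 9, 87] [172.4, 314.0] [ 0.525 -0.185  0.03 ]
W blue [129, 31, 84, 123, 3866] [184.7, 83.6] [0.558 0.085 0.04 ]
W blue [75, 69, 21, 8, 88] [84.5, 72.4] [0.462 0.095 0.04 ]
W blue [93, 150, 17, 9, 69] [100.8, 153.9] [0.468 0.016 0.04 ]
W blue [356, 223, 9, 7, 17] [359.8, 225.9] [ 0.741 -0.064  0.04 ]
```

View pics/c.png

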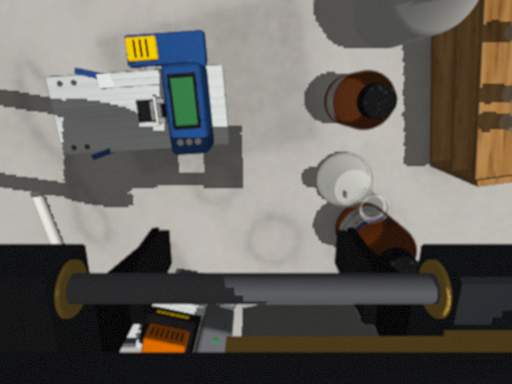

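Wrist view: image right is +x and up is +y. The logger is at top left, its yellow button at (141,48) and its axis roughly along world x. The charger is mostly hidden under the gripper. I'll turn -90 degrees so the fingers close along y and the camera sits on the +x side, then look at the charger from close by.

Call:
jog_arm --pt "-3 0 0" --pt "-6 0 0" --pt "-9 -2 0" --pt "-12 -5 0" --pt "-14 -8 0" --pt "-16 -11 0" --pt "-18 -14 0" --pt "-18 -17 0" --pt "-18 -19 0" --pt "-18 -20 0" --pt "-18 -20 0" --pt "-18 -20 0" --turn '[-9, -18, -27, -36, -45, -54, -63, -72, -81, -90, -90, -90]' --grip '[0, 0, 0, 0, 0, 0, 0, 0, 0, 0, 0, 0]'

```text
time_s: 1.8
position: [0.4448, -0.1994, 0.2225]
tcp_rot: [[1.0, 0.002, -0.0], [0.002, -1.0, 0.001], [-0.0, -0.001, -1.0]]
force: [0.6, 0.3, -0.1]
opening: 0.999
grasp_force: 0.0
```

Run:
```python
from h import *
W=snap('wrist','d.png')
s=read_state();print(s['position'],s['tcp_rot'].round(3) if hasattr(s['tcp_rot'],'round') else s['tcp_rot'],s['time_s'],s['force'])
```

```text
[ 0.44477941 -0.19930002  0.22249862] [[ 1.     0.002 -0.   ]
 [ 0.002 -1.     0.   ]
 [-0.    -0.    -1.   ]] 1.85 [-0.49637977 -0.21443783  0.66996987]
```

View pics/d.png

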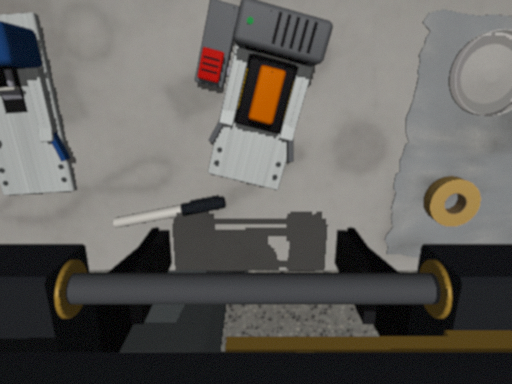

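Clear view: orange rib centred near (267,96), red button at (210,65), charger bed rear corners near (210,174) and (278,187). The charger is yawed about 10 degrees. The pen at (185,210) lies clear of the rails, behind the bed.

```bash
cat >> h.py <<'E'
def rect(c,lo,hi,z,box=(0,0,512,384)):
    m=cv2.inRange(cv2.cvtColor(c['color'],cv2.COLOR_BGR2HSV),np.array(lo),np.array(hi))
    k=np.zeros_like(m);x0,y0,x1,y1=box;k[y0:y1,x0:x1]=m[y0:y1,x0:x1]
    k=cv2.morphologyEx(k,cv2.MORPH_CLOSE,np.ones((7,7)))
    cs,_=cv2.findContours(k,0,cv2.CHAIN_APPROX_NONE)
    if not cs: return None
    q=max(cs,key=cv2.contourArea)[:,0].astype(float)
    P=np.array([onz(c,u,v,z)[:2] for u,v in q])*1000
    (ctr,sz,a)=cv2.minAreaRect(P.astype(np.float32))
    return np.round(ctr,1),np.round(sz,1),round(a,2),[cv2.boundingRect(q.astype(np.int32))]
E
python3 - <<'E'
from h import *
W=snap('wrist')
print('rib',rect(W,(5,150,60),(18,255,255),.062,(200,40,320,150)))
print('red',rect(W,(0,150,60),(4,255,255),.030,(190,40,240,95)),rect(W,(172,150,60),(180,255,255),.030,(190,40,240,95)))
print('bed',rect(W,(0,0,150),(180,45,255),.010,(195,125,300,200)))
c=cv2.resize(W['color'][0:200,180:350],None,fx=3.4,fy=3,interpolation=cv2.INTER_CUBIC);cv2.imwrite('pics/e.png',c)
for p in((210,174),(278,187)): print(onz(W,*p,.01)*1000)
E
```

```text
rib (array([ 518.6, -211.3]), array([25.1, 50.7]), 76.18, [(248, 64, 38, 61)])
red (array([ 546.2, -157.2]), array([21.9, 29.5]), 76.59, [(198, 48, 26, 35)]) (array([ 543.9, -159.1]), array([16.1, 18.5]), 78.52, [(205, 56, 17, 24)])
bed (array([ 443.6, -192.2]), array([ 85., 121.]), 0.09, [(195, 125, 105, 75)])
[ 430.98570336 -150.18028116   10.        ]
[ 415.70561003 -227.99377912   10.        ]
```

View pics/e.png

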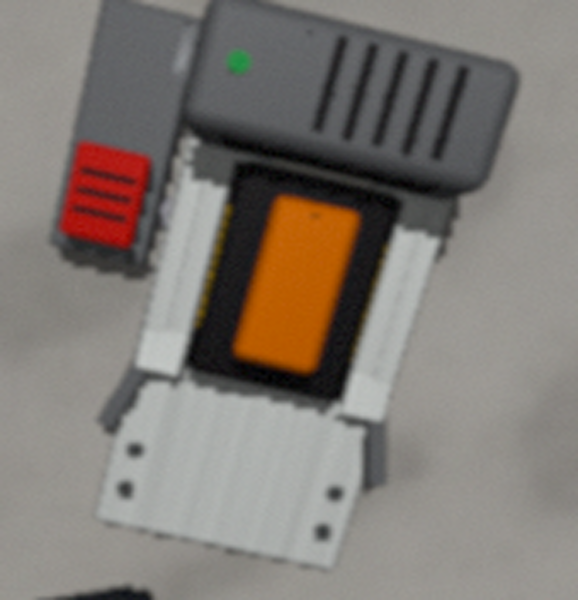

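Call:
jog_arm --pt "3 1 0" --pt "6 3 0" --pt "10.1 4.2 -2" --pt "10.1 4.2 -6" --pt "10.1 4.2 -10" --pt "10.1 4.2 -13" --pt "10.1 4.2 -15" --pt "10.1 4.2 -17" --pt "10.1 4.2 -18" --pt "10.1 4.2 -18" --pt "10.1 4.2 -18" --turn '[-5, -10, -13.5, -13.5, -13.5, -13.5, -13.5, -13.5, -13.5, -13.5, -13.5]' --grip '[1, 1, 1, 1, 1, 1, 1, 1, 1, 1, 1]'

```text
time_s: 3.28
position: [0.5466, -0.1581, 0.0433]
tcp_rot: [[0.972, -0.233, 0.001], [-0.233, -0.972, -0.001], [0.001, 0.0, -1.0]]
force: [0.4, -0.1, 0.3]
opening: 0.006
grasp_force: 0.0
```

Run:
```python
from h import *
W=snap('wrist','f.png')
print('rib',rect(W,(5,150,60),(18,255,255),.062))
print('red',rect(W,(0,150,60),(4,255,255),.030))
```

```text
rib (array([ 544.6, -215.4]), array([37. , 17.9]), 45.72, [(338, 222, 63, 51)])
red (array([ 552.6, -158.4]), array([21.3, 19.8]), 76.49, [(232, 209, 39, 34)])
```

View pics/f.png

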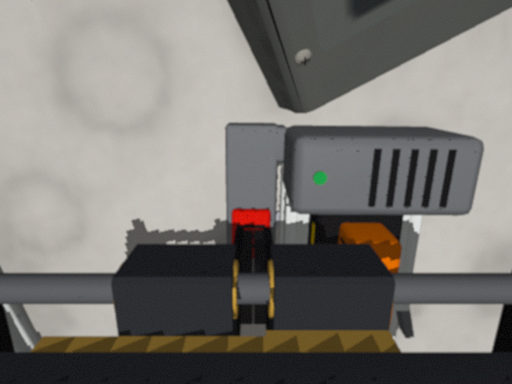

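The tool is square to the charger (head edges are level) and the fingers are over the red button, which shows at about (251,222). Pressing it now.

Call:
jog_arm --pt "0 0 -0.6" --pt "0 0 -1.2" --pt "0 0 -1.4" --pt "0 0 -1.6" --pt "0 0 -1.8" --turn '[0, 0, 0, 0, 0]' --grip '[1, 1, 1, 1, 1]'

```text
time_s: 3.95
position: [0.5462, -0.1581, 0.0247]
tcp_rot: [[0.972, -0.233, 0.001], [-0.233, -0.972, -0.0], [0.001, 0.0, -1.0]]
force: [1.5, 0.7, 4.3]
opening: 0.003
grasp_force: 2.1
```

Call:
jog_arm --pt "0 0 -0.1" --pt "0 0 -0.2" --pt "0 0 -0.2" --pt "0 0 -0.2" --pt "0 0 -0.2" --turn '[0, 0, 0, 0, 0]' --grip '[1, 1, 1, 1, 1]'

```text
time_s: 4.58
position: [0.5462, -0.1581, 0.0228]
tcp_rot: [[0.972, -0.233, 0.001], [-0.233, -0.972, -0.0], [0.001, 0.0, -1.0]]
force: [0.6, 0.1, 5.5]
opening: 0.002
grasp_force: 2.8
```

Run:
```python
from h import *
S=snap('scene');D=snap('side');W=snap('wrist')
print('W',rect(W,(5,150,60),(18,255,255),.062));
print('S',rect(S,(6,170,70),(16,255,255),.062,(220,170,290,230)))
print('D',rect(D,(6,170,70),(16,255,255),.055,(250,180,320,215)))
```

```text
W (array([ 511.8, -214.9]), array([ 9.8, 26. ]), 84.13, [(388, 304, 24, 50)])
S (array([ 482.8, -209.8]), array([45.9, 63.2]), 77.18, [(233, 197, 18, 19)])
D (array([ 494.2, -222.4]), array([39. , 24.4]), 2.4, [(278, 193, 15, 4)])
```

The pack has popped out about 25 mm. Going up, and back to look.

Call:
jog_arm --pt "0 0 1" --pt "0 0 4" --pt "0 0 8" --pt "-1 0 12" --pt "-5 -1 16" --pt "-9 -2 17" --pt "-13 -3 17" --pt "-13 -3 17" --pt "-13 -3 17" --turn '[0, 0, 0, 0, 0, 0, 0, 0, 0]' --grip '[1, 0.8, 0.5, 0.2, 0, 0, 0, 0, 0]'

```text
time_s: 5.85
position: [0.4165, -0.1882, 0.1927]
tcp_rot: [[0.972, -0.234, 0.001], [-0.234, -0.972, -0.0], [0.001, 0.0, -1.0]]
force: [0.2, -0.1, 1.3]
opening: 0.839
grasp_force: 0.0
```

Run:
```python
from h import *
W=snap('wrist','g.png');s=read_state();print(s['position'],s['opening'])
print('W',rect(W,(5,150,60),(18,255,255),.062,(150,0,400,240)));
print('red',rect(W,(0,150,60),(4,255,255),.030,(100,0,300,200)))
```

```text
[ 0.41688551 -0.18819063  0.19262929] 0.8796975488972186
W (array([ 490.3, -204.8]), array([24.1, 50.4]), 75.64, [(237, 61, 30, 64)])
red (array([ 546.1, -157.4]), array([21.8, 29.4]), 76.4, [(172, 24, 26, 37)])
```

View pics/g.png

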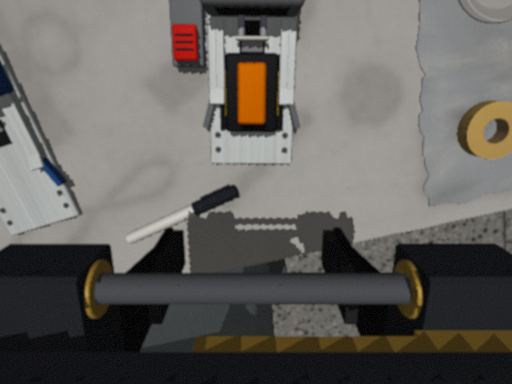

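The pack is out by about 29 mm, with the rib at (252,93) and centred between the lips. Descending to grip.

Call:
jog_arm --pt "3 -0.7 -3" --pt "6 -1.4 -7" --pt "7.3 -1.7 -11" --pt "7.3 -1.7 -13" --pt "7.3 -1.7 -14.5" --pt "7.3 -1.7 -15.2" --pt "7.3 -1.7 -15.2" --pt "7.3 -1.7 -15.2" --pt "7.3 -1.7 -15.2" --turn '[0, 0, 0, 0, 0, 0, 0, 0, 0]' --grip '[0, 0, 0, 0, 0, 0, 0.3, 0.5, 0.5]'

```text
time_s: 7.02
position: [0.4894, -0.2053, 0.0414]
tcp_rot: [[0.972, -0.234, 0.001], [-0.234, -0.972, -0.001], [0.002, 0.001, -1.0]]
force: [-0.8, -0.1, -0.7]
opening: 0.744
grasp_force: 0.0
```

Run:
```python
from h import *
W=snap('wrist','i.png');s=read_state();print(s['position'],s['opening'],s['force'],s['moment'])
```

```text
[ 0.48934231 -0.20529029  0.04131649] 0.6945869540693896 [-0.03474413  0.2512733  -0.33106793] [ 0.03123507  0.14661005 -0.03123061]
```

View pics/i.png

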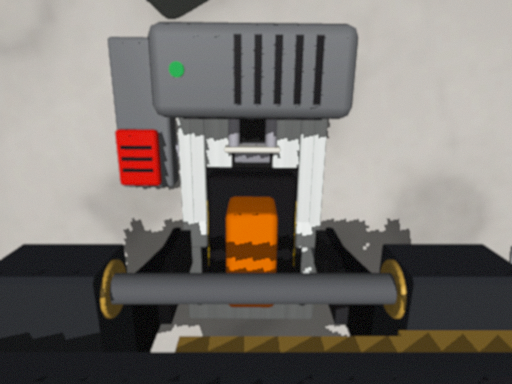

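The rib (about 226 to 277 px, centre 251) is centred between the fingers (about 253). Closing.

Call:
jog_arm --pt "0 0 0" --pt "0 0 0" --pt "0 0 0" --pt "0 0 0" --pt "0 0 0" --pt "0 0 0" --pt "0 0 0" --turn '[0, 0, 0, 0, 0, 0, 0]' --grip '[0.65, 0.7, 0.74, 0.74, 0.74, 0.74, 0.74]'

```text
time_s: 7.95
position: [0.4889, -0.2048, 0.0405]
tcp_rot: [[0.972, -0.233, -0.0], [-0.233, -0.972, 0.0], [-0.0, -0.0, -1.0]]
force: [0.2, 0.7, -0.7]
opening: 0.271
grasp_force: 30.0
```

Call:
jog_arm --pt "-0.6 0.15 0" --pt "-1.4 0.34 0" --pt "-2.2 0.53 0" --pt "-3.0 0.72 0" --pt "-3.8 0.91 0" --pt "-4.6 1.1 0" --pt "-5.3 1.27 0" --pt "-5.3 1.27 0" --pt "-5.3 1.27 0" --turn '[0, 0, 0, 0, 0, 0, 0, 0, 0]' --grip '[0.74, 0.74, 0.74, 0.74, 0.74, 0.74, 0.74, 0.74, 0.74]'

```text
time_s: 9.07
position: [0.4361, -0.1924, 0.0405]
tcp_rot: [[0.972, -0.233, 0.0], [-0.233, -0.972, -0.0], [0.0, 0.0, -1.0]]
force: [-0.7, -0.0, -1.4]
opening: 0.273
grasp_force: 30.0
```

Run:
```python
from h import *
W=snap('wrist','j.png');S=snap('scene');s=read_state();print(s['position'],s['opening'],s['force'],s['moment'])
for z in(.010,): pass
print('red',rect(W,(0,150,60),(4,255,255),.030))
print('S',rect(S,(6,170,70),(16,255,255),.062,(200,170,290,250)))
```

```text
[ 0.43615589 -0.19233897  0.04051048] 0.27229232243320445 [-0.45190326 -0.87388881 -0.50782859] [0.04801037 0.2003668  0.00135416]
red (array([ 545.8, -158.1]), array([21.7, 29.2]), 76.06, [(101, 11, 52, 68)])
S (array([ 411.3, -196.3]), array([36.4, 20.6]), 35.59, [(217, 213, 9, 11)])
```

View pics/j.png

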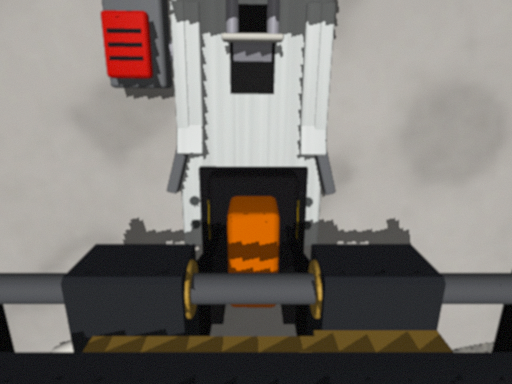

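The pack is clear of the lips (guides end at about row 190, pack front at 168). Lifting it and carrying it to where the camera sees the logger.

Call:
jog_arm --pt "0 0 1" --pt "0 0 4" --pt "0 0 8" --pt "0 0 12" --pt "0 2 15" --pt "-0.5 6 16" --pt "-1 10 16" --pt "-1.5 14 16" --pt "-2 18 16" --pt "-2 22 16" --pt "-2 25 16" --pt "-2 25 16" --turn '[0, 0, 0, 0, 0, 4, 8, 12, 16, 20, 23, 23]' --grip '[0.74, 0.74, 0.74, 0.74, 0.74, 0.74, 0.74, 0.74, 0.74, 0.74, 0.74, 0.74]'

```text
time_s: 10.68
position: [0.4152, 0.0594, 0.201]
tcp_rot: [[0.986, 0.169, 0.0], [0.169, -0.986, 0.0], [0.0, -0.0, -1.0]]
force: [-0.5, -0.3, -1.6]
opening: 0.269
grasp_force: 30.0
```

Run:
```python
from h import *
W=snap('wrist','k.png');s=read_state();print(s['position'],s['opening'],s['force'],s['tcp_rot'])
print('yel',rect(W,(22,120,80),(34,255,255),.030,(0,0,512,220)))
print('blue',rect(W,(105,110,30),(125,255,255),.062,(0,0,512,220)))
print('rib',rect(W,(5,150,60),(18,255,255),.2))
```

```text
[0.41566707 0.058391   0.20097231] 0.27573416650142446 [-0.09400154  0.63777301 -1.97065159] [[ 9.85930984e-01  1.67152144e-01  5.06177635e-04]
 [ 1.67152341e-01 -9.85931008e-01 -3.77639904e-04]
 [ 4.35932906e-04  4.56935659e-04 -9.99999801e-01]]
yel (array([514.1, 117.4]), array([29.6, 21.3]), 4.17, [(197, 39, 25, 36)])
blue (array([531.3,  71.9]), array([ 60.4, 112.3]), 9.65, [(195, 0, 139, 81)])
rib (array([421.1,  60.7]), array([43.7, 27.6]), 9.83, [(226, 195, 54, 78)])
```

View pics/k.png

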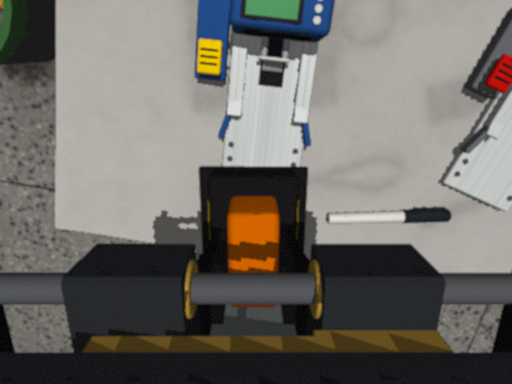

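The logger lies ahead: yellow button at (209,57), bed from about (225,165) up to (278,45), yaw about 4 degrees. The pack is held square at (253,235). Next, line fits on the bed and lip edges.

Run:
```python
from h import *
W=snap('wrist');g=cv2.cvtColor(W['color'],cv2.COLOR_BGR2GRAY).astype(int)
for r in (60,75,90,105,145,155): print(r,g[r,212:328].tolist())
```

```text
60 [186, 184, 184, 186, 186, 181, 156, 120, 82, 69, 67, 60, 59, 96, 145, 162, 149, 152, 179, 201, 209, 213, 215, 209, 201, 201, 206, 209, 209, 210, 209, 195, 170, 180, 202, 210, 208, 207, 207, 205, 208, 206, 210, 202, 175, 138, 99, 86, 78, 85, 93, 102, 105, 113, 121, 126, 132, 137, 138, 143, 149, 156, 164, 168, 172, 178, 181, 183, 186, 188, 190, 191, 193, 195, 193, 187, 172, 163, 163, 157, 138, 142, 177, 198, 200, 183, 139, 130, 174, 204, 215, 216, 214, 213, 205, 198, 203, 209, 213, 214, 212, 201, 172, 151, 146, 148, 150, 149, 149, 148, 147, 148, 150, 146, 147, 148]
75 [73, 81, 88, 93, 91, 80, 59, 43, 54, 65, 62, 43, 75, 118, 134, 127, 147, 182, 202, 208, 209, 212, 207, 200, 199, 206, 208, 209, 207, 206, 199, 190, 195, 203, 205, 205, 204, 205, 202, 206, 206, 206, 207, 205, 196, 167, 118, 59, 30, 27, 26, 28, 26, 26, 25, 30, 25, 27, 26, 28, 28, 25, 27, 28, 27, 30, 29, 27, 35, 92, 156, 194, 203, 202, 201, 203, 202, 200, 203, 205, 210, 209, 208, 203, 186, 165, 176, 203, 211, 211, 211, 208, 205, 196, 199, 208, 210, 213, 212, 197, 170, 149, 148, 147, 148, 151, 149, 151, 151, 150, 151, 151,
[... 1650 characters left out ...]
59, 78, 89, 94, 102, 127, 157, 168, 174, 173, 170, 170, 170, 173, 171, 170, 171, 170, 171, 173, 172, 172, 171, 172]
155 [173, 176, 175, 173, 176, 175, 176, 176, 168, 155, 165, 184, 197, 196, 195, 190, 182, 175, 182, 189, 194, 190, 191, 193, 194, 195, 195, 195, 197, 196, 196, 194, 196, 195, 199, 196, 198, 199, 202, 204, 200, 196, 193, 196, 194, 191, 192, 193, 193, 193, 192, 192, 191, 194, 199, 198, 197, 196, 197, 198, 198, 199, 201, 198, 201, 199, 200, 198, 199, 201, 201, 203, 203, 200, 199, 203, 202, 206, 205, 201, 199, 199, 197, 198, 196, 195, 191, 181, 163, 163, 169, 172, 170, 171, 171, 169, 171, 172, 169, 171, 172, 171, 171, 168, 169, 169, 169, 168, 171, 169, 169, 171, 171, 172, 172, 173]
```

```bash
cat >> h.py <<'E'
def axis(W,lrows,rrows,z,x0,x1,t=180,off=None):
    g=cv2.GaussianBlur(cv2.cvtColor(W['color'],cv2.COLOR_BGR2GRAY),(1,5),0).astype(float); out=[]
    for rows,s in((lrows,1),(rrows,-1)):
        P=[]
        for r in rows:
            seq=range(x0,x1) if s==1 else range(x1,x0,-1)
            for u in seq:
                a,b=g[r,u],g[r,u+s]
                if a<t<=b: P.append(onz(W,u+s*(t-a)/(b-a),r,z)[:2]*1000); break
        P=np.array(P); vx,vy,px,py=cv2.fitLine(P.astype(np.float32),cv2.DIST_HUBER,0,.01,.01).ravel()
        if vx<0: vx,vy=-vx,-vy
        n=np.array([-vy,vx]); r=(P-[px,py])@n
        out.append((np.degrees(np.arctan2(vy,vx)),px,py,np.std(r)))
    return out
E
python3 - <<'E'
from h import *
W=snap('wrist')
L=axis(W,range(86,112),range(56,110),.021,212,328)
B=axis(W,range(151,163),range(151,163),.010,216,312)
for o in(L,B): print(np.round(o,2).tolist())
# axis point: given yaw a, lateral coords
for a in(3.,3.5,4.,4.5,5.):
    n=np.array([-np.sin(np.radians(a)),np.cos(np.radians(a))])
    print(a,[round(float(n@np.array(o[1:3])),1) for o in L+B], 'btn-60:',round(float(n@[514.1,117.4]-60),1))
g=cv2.cvtColor(W['color'],cv2.COLOR_BGR2GRAY); print(g[150:180,262].tolist())
E
```

```text
[[1.85, 484.03, 95.35, 0.09], [3.64, 508.73, 17.99, 0.08]]
[[6.24, 421.31, 92.07, 0.08], [4.7, 434.44, 12.24, 0.16]]
3.0 [69.9, -8.7, 69.9, -10.5] btn-60: 30.3
3.5 [65.6, -13.1, 66.2, -14.3] btn-60: 25.8
4.0 [61.4, -17.5, 62.5, -18.1] btn-60: 21.3
4.5 [57.1, -22.0, 58.7, -21.9] btn-60: 16.7
5.0 [52.8, -26.4, 55.0, -25.7] btn-60: 12.1
[190, 191, 191, 191, 191, 191, 191, 191, 191, 194, 191, 190, 189, 189, 192, 183, 141, 76, 25, 16, 12, 18, 18, 17, 13, 20, 14, 17, 20, 25]
```

Run:
```python
from h import *
W=snap('wrist');g=cv2.cvtColor(W['color'],cv2.COLOR_BGR2GRAY)
for u in(230,233,236,299,302,305,308):
    print(u,g[96:130,u].tolist())
for p in((233,116),(305,121)): print(p,onz(W,*p,.021)*1000)
import math
for p in((222,166.5),(298,166.5)): print(onz(W,*p,.01)*1000)
```

```text
230 [208, 209, 206, 205, 205, 209, 213, 219, 217, 218, 219, 218, 219, 221, 220, 221, 222, 222, 217, 184, 131, 90, 86, 113, 157, 188, 199, 198, 198, 198, 196, 197, 196, 197]
233 [197, 198, 198, 198, 202, 212, 218, 220, 219, 220, 219, 219, 220, 220, 222, 220, 222, 222, 224, 198, 148, 101, 81, 99, 132, 171, 191, 193, 193, 194, 194, 194, 194, 192]
236 [208, 206, 206, 207, 208, 215, 219, 220, 220, 219, 221, 221, 221, 222, 221, 221, 223, 223, 221, 201, 159, 104, 89, 102, 130, 166, 189, 196, 195, 196, 195, 193, 196, 195]
299 [204, 204, 203, 203, 202, 203, 203, 200, 197, 195, 197, 205, 211, 218, 219, 219, 220, 220, 220, 218, 219, 219, 219, 220, 221, 214, 182, 122, 70, 55, 76, 105, 110, 99]
302 [201, 201, 202, 203, 202, 203, 201, 202, 204, 203, 202, 202, 205, 210, 216, 217, 218, 219, 218, 218, 218, 217, 218, 220, 220, 216, 195, 145, 92, 68, 67, 69, 70, 68]
305 [208, 209, 207, 207, 206, 208, 205, 203, 202, 198, 197, 196, 199, 199, 195, 188, 181, 175, 178, 181, 181, 180, 183, 182, 171, 151, 137, 124, 113, 104, 102, 95, 90, 84]
308 [168, 160, 153, 150, 152, 152, 157, 154, 155, 156, 157, 159, 161, 163, 164, 166, 166, 168, 166, 168, 170, 169, 167, 172, 169, 174, 172, 173, 172, 173, 173, 170, 174, 171]
(233, 116) [465.69998186  85.63159603  21.        ]
(305, 121) [472.60833117  14.36483134  21.        ]
[410.74148253  89.93503899  10.        ]
[424.01718727  10.0157738   10.        ]
```

Call:
jog_arm --pt "0.4 -0.3 -2" --pt "0.8 -0.65 -5" --pt "0.8 -0.65 -8" --pt "0.8 -0.65 -11" --pt "0.8 -0.65 -13" --pt "0.8 -0.65 -14.5" --pt "0.8 -0.65 -15" --pt "0.8 -0.65 -15" --pt "0.8 -0.65 -15" --turn '[-3, -5.8, -5.8, -5.8, -5.8, -5.8, -5.8, -5.8, -5.8]' --grip '[0.74, 0.74, 0.74, 0.74, 0.74, 0.74, 0.74, 0.74, 0.74]'

```text
time_s: 12.0
position: [0.4245, 0.0509, 0.0511]
tcp_rot: [[0.998, 0.064, 0.001], [0.064, -0.998, -0.0], [0.001, 0.0, -1.0]]
force: [-0.5, -0.5, -2.7]
opening: 0.278
grasp_force: 30.0
```

```bash
cat > m.py <<'E'
from h import *
W=snap('wrist');s=read_state();p=np.array(s['position'])*1000;R=np.array(s['tcp_rot'])
print(s['time_s'],p.round(1),'yaw',np.degrees(np.arctan2(R[1,0],R[0,0])).round(2),np.round(s['force'],1),np.round(s['moment'],2))
y=rect(W,(22,120,80),(34,255,255),.030,(0,0,235,300));print('yel',y)
g=cv2.cvtColor(W['color'],cv2.COLOR_BGR2GRAY)
f=[np.radians(np.degrees(np.arctan2(R[1,0],R[0,0])))]
a=np.radians(3.8);n=np.array([-np.sin(a),np.cos(a)]);x=np.array([np.cos(a),np.sin(a)])
print('lat tool',(n@p[:2]).round(2),'along',(x@p[:2]).round(1),'btn lat-60',(n@y[0]-60).round(2),'home along',(x@y[0]-14).round(1))
E
python3 - <<'E'
from m import *
for r in range(20,170,12):
    row=g[r].astype(int);d=np.diff(row[150:360]);print(r,[(150+i,int(d[i])) for i in range(len(d)) if abs(d[i])>28])
E
```

```text
12.05 [424.5  51.   51.1] yaw 3.68 [ 0.3 -0.2 -1.8] [ 0.07  0.12 -0.01]
yel (array([514.2, 116.6]), array([29.3, 21.9]), 4.01, [(110, 27, 49, 63)])
lat tool 22.8 along 426.9 btn lat-60 22.27 home along 506.8
20 [(170, 48), (171, 33)]
32 [(228, 40), (236, -34), (237, -34), (322, 36), (323, 47)]
44 [(153, -33), (154, -33), (172, 43), (173, 48), (174, 31), (200, -38), (201, -42), (237, -35), (264, 33), (300, 47), (301, 38)]
56 [(153, -30), (155, -31), (171, 58), (172, 59), (201, -48), (202, -39), (204, 57), (226, -29), (230, -31), (272, 32), (295, -45), (296, -46), (299, 41), (300, 44), (325, -30)]
68 [(155, -32), (157, -31), (172, 54), (173, 52), (201, -35), (202, -44), (204, 53), (229, -48), (230, -75), (231, -29), (232, 35), (233, 37), (268, -31), (269, -46), (271, 62), (272, 57), (294, -39), (295, -35), (299, 46), (300, 39)]
80 [(156, -31), (157, -29), (173, 29), (174, 46), (175, 32), (202, -47), (204, 45), (205, 30), (229, -45), (230, -65), (231, -47), (270, 50), (271, 64), (272, 45), (296, -43), (297, -42), (299, 44)]
92 [(176, 37), (177, 52), (178, 39), (202, -34), (204, 31), (229, -36), (230, -58), (231, -51), (270, 51), (271, 64), (272, 45), (295, -44), (296, -50), (298, 50), (299, 36), (323, -30)]
104 [(203, -43), (204, -42), (206, 32), (207, 53), (294, -45), (295, -47), (297, 29), (298, 45), (299, 32)]
116 [(203, -32), (204, -46), (206, 49), (293, -43), (294, -49), (297, 42), (298, 38)]
128 [(204, -52), (206, 47), (207, 30), (295, -42), (297, 37), (298, 43)]
140 [(181, 29), (204, -50), (206, 43), (294, -44), (295, -42), (297, 48), (298, 58)]
152 [(180, 35), (181, 37), (204, -48), (205, -47), (208, 30), (209, 54), (292, -37), (293, -47), (296, 31), (297, 54), (298, 42), (321, -43)]
164 [(176, -34), (177, -41), (188, 49), (189, 66), (190, 35), (310, -37), (311, -51), (312, -40), (313, -31), (324, 32), (325, 43)]
```

Run:
```python
from m import *
L=[]
for r in range(56,156,6):
    row=g[r].astype(float);d=np.diff(row)
    def cen(lo,hi):
        w=np.clip(-d[lo:hi],0,None);w[w<15]=0;return (w*np.arange(lo,hi)).sum()/w.sum()+.5
    l=n@onz(W,cen(198,208),r,.021)[:2]*1000; q=n@onz(W,cen(288,300),r,.021)[:2]*1000
    xx=x@onz(W,250,r,.021)[:2]*1000;L.append((xx,l,q,(l+q)/2))
L=np.array(L);print(L.round(1)[::3]);print('fit',np.polyfit(L[:,0],L[:,3],1),'yaw',3.8+np.degrees(np.polyfit(L[:,0],L[:,3],1)[0]))
m=cv2.inRange(cv2.cvtColor(W['color'],cv2.COLOR_BGR2HSV),(5,150,60),(18,255,255))
z=p[2]/1000+.0215
for r in(205,215,225):
    u=np.where(m[r])[0];print(r,u.min(),u.max(),[(n@onz(W,t,r,z)[:2]*1000).round(1) for t in(u.min(),u.max()+1)])
```

```text
12.1 [424.5  51.1  51.1] yaw 3.7 [-0.4  0.9 -2.6] [0.04 0.14 0.02]
yel (array([514.4, 116.7]), array([28.9, 21.9]), 4.03, [(110, 27, 49, 62)])
lat tool 22.88 along 426.9 btn lat-60 22.35 home along 507.0
[[ 5.227e+02  4.970e+01 -4.000e-01  2.470e+01]
 [ 5.137e+02  4.990e+01 -1.500e+00  2.420e+01]
 [ 5.044e+02  4.990e+01 -8.000e-01  2.450e+01]
 [ 4.949e+02  4.950e+01 -1.000e-01  2.470e+01]
 [ 4.850e+02  4.990e+01 -1.300e+00  2.430e+01]
 [ 4.749e+02  5.020e+01 -7.000e-01  2.480e+01]]
fit [-2.74320247e-04  2.46653369e+01] yaw 3.784282607584969
205 229 277 [np.float64(33.3), np.float64(11.8)]
215 227 279 [np.float64(34.3), np.float64(10.8)]
225 227 279 [np.float64(34.4), np.float64(10.7)]
```

Call:
jog_arm --pt "0 0.07 -0.3" --pt "0 0.07 -0.6" --pt "0 0.07 -0.8" --pt "0 0.07 -0.95" --pt "0 0.07 -1.0" --pt "0 0.07 -1.0" --turn '[0.1, 0.1, 0.1, 0.1, 0.1, 0.1]' --grip '[0.74, 0.74, 0.74, 0.74, 0.74, 0.74]'

```text
time_s: 12.85
position: [0.424, 0.0519, 0.0405]
tcp_rot: [[0.998, 0.066, 0.0], [0.066, -0.998, -0.0], [0.0, 0.0, -1.0]]
force: [-0.6, 0.0, -1.8]
opening: 0.274
grasp_force: 30.0
```

Call:
jog_arm --pt "0.4 0.03 0" --pt "0.8 0.05 0" --pt "1.2 0.08 0" --pt "1.6 0.11 0" --pt "2.0 0.13 0" --pt "2.4 0.16 0" --pt "2.4 0.16 0" --turn '[0, 0, 0, 0, 0, 0, 0]' --grip '[0.74, 0.74, 0.74, 0.74, 0.74, 0.74, 0.74]'

```text
time_s: 13.72
position: [0.4485, 0.0535, 0.0406]
tcp_rot: [[0.998, 0.066, 0.001], [0.066, -0.998, -0.0], [0.001, 0.0, -1.0]]
force: [-0.6, -0.2, -2.8]
opening: 0.272
grasp_force: 30.0
```

```bash
python3 m.py
```

```text
13.775 [448.   53.5  40.5] yaw 3.8 [ 0.5  0.1 -2.1] [ 0.03  0.17 -0.01]
yel (array([514.6, 116.6]), array([28.9, 21.9]), 3.84, [(110, 77, 49, 61)])
lat tool 23.74 along 450.6 btn lat-60 22.24 home along 507.2
```

Call:
jog_arm --pt "0.4 0.01 0" --pt "0.8 0.03 0" --pt "1.2 0.05 0" --pt "1.6 0.08 0" --pt "2.0 0.1 0" --pt "2.4 0.13 0" --pt "2.4 0.13 0" --turn '[0, 0, 0, 0, 0, 0, 0]' --grip '[0.74, 0.74, 0.74, 0.74, 0.74, 0.74, 0.74]'

```text
time_s: 14.65
position: [0.4726, 0.0548, 0.0406]
tcp_rot: [[0.998, 0.066, 0.001], [0.066, -0.998, -0.0], [0.001, 0.0, -1.0]]
force: [0.2, 0.3, -2.5]
opening: 0.273
grasp_force: 30.0
```

```bash
python3 m.py
```

```text
14.7 [472.1  54.8  40.5] yaw 3.8 [ 0.1 -0.  -1.7] [0.06 0.14 0.05]
yel (array([515.2, 116.7]), array([29.2, 21.9]), 3.76, [(115, 126, 47, 57)])
lat tool 23.42 along 474.7 btn lat-60 22.3 home along 507.8
```

Call:
jog_arm --pt "0.25 0.02 0" --pt "0.5 0.03 0" --pt "0.75 0.05 0" --pt "1.0 0.07 0" --pt "1.2 0.08 0" --pt "1.4 0.09 0" --pt "1.4 0.09 0" --turn '[0, 0, 0, 0, 0, 0, 0]' --grip '[0.74, 0.74, 0.74, 0.74, 0.74, 0.74, 0.74]'

```text
time_s: 15.58
position: [0.4858, 0.0558, 0.0405]
tcp_rot: [[0.998, 0.066, -0.001], [0.066, -0.998, 0.0], [-0.001, -0.0, -1.0]]
force: [-4.0, -0.1, 3.5]
opening: 0.277
grasp_force: 30.0
```

Call:
jog_arm --pt "0.2 0.01 0" --pt "0.4 0.03 0" --pt "0.6 0.04 0" --pt "0.8 0.05 0" --pt "0.8 0.05 0" --turn '[0, 0, 0, 0, 0]' --grip '[0.74, 0.74, 0.74, 0.74, 0.74]'

```text
time_s: 16.2
position: [0.4926, 0.0565, 0.0406]
tcp_rot: [[0.998, 0.067, -0.003], [0.067, -0.998, 0.0], [-0.003, -0.0, -1.0]]
force: [-5.2, 0.8, 5.1]
opening: 0.275
grasp_force: 30.0
```

```bash
python3 m.py
```

```text
16.25 [492.6  56.5  40.6] yaw 3.81 [-5.5 -0.   5.2] [0.08 1.07 0.03]
yel (array([517.1, 115.4]), array([27.7, 21.4]), 3.79, [(123, 163, 45, 51)])
lat tool 23.69 along 495.2 btn lat-60 20.88 home along 509.6
```

The catch is being held down by the pack's front bar (Fx -5.5 N, Fz +5 N, and the yellow button looks lower). I'll advance in small steps.

Call:
jog_arm --pt "0.15 0.01 0" --pt "0.3 0.02 0" --pt "0.45 0.03 0" --pt "0.6 0.04 0" --pt "0.6 0.04 0" --turn '[0, 0, 0, 0, 0]' --grip '[0.74, 0.74, 0.74, 0.74, 0.74]'

```text
time_s: 16.88
position: [0.4975, 0.0568, 0.0406]
tcp_rot: [[0.998, 0.067, -0.005], [0.067, -0.998, 0.0], [-0.005, -0.001, -1.0]]
force: [-7.3, -1.0, 7.4]
opening: 0.273
grasp_force: 30.0
```

```bash
python3 m.py
```

```text
16.925 [497.5  56.8  40.6] yaw 3.82 [-6.8 -0.3  7.1] [-0.04  1.37  0.06]
yel (array([517.5, 115.3]), array([28.1, 21.2]), 3.81, [(124, 171, 44, 51)])
lat tool 23.72 along 500.1 btn lat-60 20.75 home along 510.0
```

Call:
jog_arm --pt "0.1 0.01 0" --pt "0.2 0.01 0" --pt "0.3 0.02 0" --pt "0.3 0.02 0" --turn '[0, 0, 0, 0]' --grip '[0.74, 0.74, 0.74, 0.74]'

```text
time_s: 17.42
position: [0.4998, 0.057, 0.0407]
tcp_rot: [[0.998, 0.067, -0.006], [0.067, -0.998, 0.0], [-0.006, -0.001, -1.0]]
force: [-8.0, -0.5, 8.0]
opening: 0.278
grasp_force: 30.0
```

```bash
python3 m.py
```

```text
17.475 [499.9  57.   40.7] yaw 3.83 [-9.  -0.2  9. ] [-0.11  1.51  0.  ]
yel (array([517.6, 115.4]), array([28.3, 21.4]), 3.75, [(125, 175, 44, 51)])
lat tool 23.71 along 502.5 btn lat-60 20.84 home along 510.1
```

Call:
jog_arm --pt "0.05 0 0" --pt "0.1 0.01 0" --pt "0.1 0.01 0" --turn '[0, 0, 0]' --grip '[0.74, 0.74, 0.74]'

```text
time_s: 17.85
position: [0.5006, 0.057, 0.0407]
tcp_rot: [[0.998, 0.067, -0.007], [0.067, -0.998, 0.0], [-0.007, -0.001, -1.0]]
force: [-8.9, 0.0, 9.5]
opening: 0.274
grasp_force: 30.0
```

```bash
python3 m.py
```

```text
17.9 [500.6  57.   40.7] yaw 3.84 [-9.6 -1.7  9.1] [-0.2   1.57  0.03]
yel (array([517.8, 115.5]), array([28.4, 21.4]), 3.74, [(125, 176, 44, 51)])
lat tool 23.74 along 503.2 btn lat-60 20.93 home along 510.3
```

Call:
jog_arm --pt "0.05 0 0" --pt "0.1 0.01 0" --pt "0.15 0.01 0" --pt "0.15 0.01 0" --turn '[0, 0, 0, 0]' --grip '[0.74, 0.74, 0.74, 0.74]'

```text
time_s: 18.4
position: [0.5019, 0.0571, 0.0407]
tcp_rot: [[0.998, 0.067, -0.007], [0.067, -0.998, 0.0], [-0.007, -0.001, -1.0]]
force: [-8.9, -1.6, 10.1]
opening: 0.276
grasp_force: 30.0
```

```bash
python3 m.py
```

```text
18.45 [501.9  57.1  40.7] yaw 3.84 [-9.1 -1.1  9.5] [-0.23  1.61 -0.02]
yel (array([517.4, 115.5]), array([28.5, 21.3]), 3.81, [(126, 179, 43, 51)])
lat tool 23.75 along 504.6 btn lat-60 20.96 home along 509.9
```

Call:
jog_arm --pt "0.05 0 0" --pt "0.1 0.01 0" --pt "0.15 0.01 0" --pt "0.15 0.01 0" --turn '[0, 0, 0, 0]' --grip '[0.74, 0.74, 0.74, 0.74]'

```text
time_s: 18.95
position: [0.5036, 0.0572, 0.0407]
tcp_rot: [[0.998, 0.067, -0.007], [0.067, -0.998, 0.0], [-0.007, -0.001, -1.0]]
force: [-9.1, -2.1, 9.0]
opening: 0.268
grasp_force: 30.0
```

```bash
python3 m.py
```

```text
19.0 [503.6  57.2  40.7] yaw 3.84 [-9.2 -1.5  8.5] [-0.22  1.51 -0.01]
yel (array([515.6, 116.9]), array([30. , 22.3]), 3.69, [(123, 184, 44, 53)])
lat tool 23.71 along 506.3 btn lat-60 22.47 home along 508.2
```

The yellow button has risen again (30x22 mm, back at its first place), so the catch clicked. I'll ease the load and check that it holds.

Call:
jog_arm --pt "-0.1 -0.01 0" --pt "-0.2 -0.01 0" --pt "-0.2 -0.01 0" --turn '[0, 0, 0]' --grip '[0.74, 0.74, 0.74]'

```text
time_s: 19.38
position: [0.5035, 0.0572, 0.0406]
tcp_rot: [[0.998, 0.066, -0.003], [0.066, -0.998, 0.0], [-0.003, -0.0, -1.0]]
force: [-6.3, -0.7, 4.7]
opening: 0.269
grasp_force: 30.0
```

```bash
python3 m.py
```

```text
19.425 [503.5  57.2  40.6] yaw 3.81 [-6.6  0.   5.2] [ 0.    1.08 -0.03]
yel (array([515.5, 116.9]), array([29.9, 22.3]), 3.78, [(122, 184, 45, 53)])
lat tool 23.71 along 506.2 btn lat-60 22.48 home along 508.1
```

The pack stayed at the same x while the push dropped, so the catch carries it. Releasing and lifting away.

Call:
jog_arm --pt "-0.2 -0.01 0" --pt "-0.2 -0.01 0" --pt "-0.2 -0.01 0" --pt "-0.2 -0.01 0" --pt "-0.2 -0.01 0" --pt "-0.2 -0.01 0" --pt "-0.2 -0.01 2" --pt "-0.2 -0.01 5" --pt "-2 0 9" --pt "-5 0 13" --pt "-8 0 16" --pt "-8 0 16" --turn '[0, 0, 0, 0, 0, 0, 0, 0, 0, 0, 0, 0]' --grip '[0.6, 0.4, 0.2, 0.1, 0.1, 0.1, 0.1, 0.1, 0.1, 0.1, 0.1, 0.1]'

```text
time_s: 20.92
position: [0.4239, 0.0573, 0.2022]
tcp_rot: [[0.998, 0.066, 0.003], [0.066, -0.998, -0.0], [0.003, 0.001, -1.0]]
force: [0.4, 0.1, -0.9]
opening: 0.9
grasp_force: 0.0
```

```bash
python3 m.py
python3 - <<'E'
from h import *
W=snap('wrist','z.png')
print('rib',rect(W,(5,150,60),(18,255,255),.062,(120,0,400,240)))
E
```

```text
20.975 [425.2  57.  201.4] yaw 3.8 [ 0.4  0.4 -0.4] [0.01 0.11 0.01]
yel (array([514.3, 117.4]), array([29.2, 21.3]), 3.97, [(183, 56, 25, 34)])
lat tool 28.74 along 428.1 btn lat-60 23.06 home along 506.9
rib (array([504.6,  57.5]), array([50.1, 24.6]), 4.72, [(244, 58, 30, 62)])
```

The rib is at 507.3 mm along the rails, against a home of 506.9, and the button is up. Handing in.

```bash
python3 -c "
from rig import *
print(hand_in())"
```

```text
the job is handed in; nothing more can be done
None
```

The pack is off the charger and latched on the data logger: the spring catch clicked up and still held after I let go. The push stayed at about 10 N, nothing else on the bench was knowingly touched, and the job was handed in at about 21 s.

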